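# Stand a sign board in its clamp stand and lock it

### The arm

A 6-joint arm with a two-finger parallel gripper is mounted at the origin on the work surface. World frame = base frame: x ahead of the robot, y to its left, z up, the work surface at z = 0. Lengths are in m, angles in degrees, forces in N, time in s.
With the tool pointing down it reaches from about 0.375 to 0.9 m from the base axis. Payload 3.1 kg.
Tool frame: the origin (TCP) lies at the very end of the fingers, on their centre line; the grasp point (between the pads) lies 19 mm behind it (grasp_offset is the distance from the TCP to the grasp point, in m); z points along the fingers, y is the direction in which the jaws open and shut (so a half turn about z gives the same grasp; the last joint's range is limited). The gripper opens to 87 mm and grips with 3 to 60 N. Pads are 19 mm wide; open, the fingers measure 117 mm over their backs; the gripper's body (75 mm by 190 mm) begins 51 mm behind the grasp point.
Start: joints at [-80.071, 30.224, 82.088, -0, 67.689, -10.227], TCP at [0.215, -0.587, 0.223] pointing down, gripper open.
Joint ranges: [-176.69, 176.69], [-43.24, 126.21], [12.49, 139.97], [-82, 262], [0, 151.66], [-163.58, 163.58]. Speed limits (degrees/s): [159.86, 159.86, 180, 180, 180, 180].

### API

Orientations are given as a 3x3 rotation matrix whose columns are the frame's x, y, z axes.
In Python, from rig import * gives the robot as it stands. The module is installed in compiled form; this text tells all that it offers.
- The arm moves only by the tool play_rows, never from a script. Its argument "plan" is a list that holds one entry, the list of rows, each a list of 7 numbers: the shift along the world's x, y, z each as a share of 5 cm, from -1 to 1, then the turn, a rotation vector about the world's x, y, z each as a share of pi rad, from -1 to 1, then the gripper's target within -1 to 1 (fully open at 1, half-way at 0, shut at -1). A call has 1 to 12 rows; each row shifts and turns the commanded pose from where the row before left it; what a row does not reach is not made up. A row lasts 1/10 s, in which the tool goes at most 50 mm and 8.59 degrees, less where a joint would pass 70% of its speed; a pose out of reach is approached as far as the arm can. A call with a number of a shift or a turn outside -1 to 1 is refused whole. A call with a gripper value outside its range is refused whole. The fingers move at their own pace and stop on an object; the grip force is fixed at half the most. Time passes only in rows, so rows that do not move let the fingers close. It gives the time, the measured TCP pose, the force and the opening at its end, in the units of the state.
- read_state(): the state, without advancing time (a new reading comes with each control period).
- capture(name): name is "scene" or "side" or "wrist"; returns the picture (400x640x3 uint8, red, green, blue); there is no depth.
- camera_params(name): a dict with "intrinsics" (3x3 intrinsics, pixels), "k1" (the pictures are not rectified: a ray, as slopes to the right and down, at radius r is drawn at 1 + k1 r^2 times it, then the intrinsics apply), "R" (3x3) and "t" (3): a world point X has camera coordinates R X + t; the wrist camera has in their place "mount" (4x4, takes a point from camera to tool coordinates, whose origin is the TCP and whose axes are the flange's). Camera axes: x right, y down, z forward; pixel columns grow to the right and rows downward; lengths in m; the calibration is good to about 2 mm. A picture is of the moment at which its call begins: read the wrist's pose just before it. camera_params takes no time and is no camera call.
- hand_in(): hands the job in, once; it reports no verdict.
The state is a dict: "time_s": time; "joint_positions": joint angles; "qvel": joint speeds; "tau": joint torques, N m; "position": TCP position; "tcp_rot": TCP orientation; "force": force on the tool from outside, world axes, zero at the start; "moment": the same for the moment, N m; "opening": opening from 0.0 (shut) to 1.0 (fully open).
Only numpy, scipy, OpenCV 4.12 (cv2) and the standard library are available. Lean on these libraries where they do the work, as an engineer would, in place of code of your own. Each camera call takes 0.05 s, during which the arm holds its last target. There are 200 camera calls.

### The job

Take the larger of the two dark wooden boards out of the storage rack, lower it gently upright into the slot of the sign stand (do not let it drop in), and let go. Then slide the stand's end stop up until the board is held snugly between the stop and the fixed end post, and after that flip the stop's cam lever fully down to lock it. Leave the smaller board in the rack and the other goods where they are.

Things in the scene. Friction and masses are not known exactly. Their poses are not given: they have to be found in the camera images.
- board: The larger dark wooden board, 140 wide (its y) x 105 high (its z) x 10 thick (its x), 0.18 kg, standing upright in one of the rack's two slots. Origin: centre of its bottom edge. Grasp it by the middle of its top edge, across the thickness. Its two faces are alike.
- small_board: The smaller dark wooden board, 95 wide (y) x 70 high (z) x 10 thick (x), in the rack's other slot; stays there. Origin: centre of its bottom edge.
- rack: Low light-wood storage rack, 116 (x) x 170 (y) x 40 high, fixed; two slots along its y at x = +35 and x = -35 mm, 14 wide, slot floor 12 above the table. Origin: centre of its underside.
- stand: Light-wood sign stand, fixed to the table: base 92 (x, from -57 to +35) x 300 (y, -150 to +150) x 15 thick. Along its y runs a slot 14 wide between two cheeks, centred on x = 0, floor at z = 15; the cheeks are 52 high with flared lips (mouth 30 wide). Fixed wooden end post at the -y end, inner face at y = -125, 90 high. Steel sliding end stop at the +y end. Origin: centre of the underside.
- slot (a point): Point on the floor of the stand's slot where the middle of the board's bottom edge lies when the board touches the end post (stand x = 0, y = -55, z = 15 mm). Axes as the stand; the slot runs along y, and the board is 140 wide along it.
- stop (a joint): Travel of the sliding end stop towards the end post (stand's -y), in m: 0 fully open (200 mm between post and stop), starts at 0 to 0.035, end of travel 0.075; 0.060 when it holds the 140 mm board against the post. The slide moves with about 3 N when the cam is free; the cam drum clamps it when the lever is down.
- stop_top (a point): Middle of the top face of the sliding stop, 89 above the table. The stop's block is 46 wide (stand x) x 50 long (stand y), from z = 53 to 89; it can be pushed on its outer (+y) face or gripped across its 46 mm.
- cam (a joint): Angle of the cam lever in rad: 0 raised (free; arm 1 rad above level), 1.0 fully down (arm level, pointing to the stand's -x, locked). It stays where left; the last 0.4 rad are stiffer (about 5 N at the grip).
- cam_pivot (a point): Pivot of the cam lever, on the stop's front (-x) side, 36 in front of the stop's middle, 31.5 above the table; the pivot axis runs along the stand's y, and the arm swings in the stand's x-z plane.
- cam_grip (a point): Middle of the flat grip of the cam lever, 73 from the pivot; the grip is 34 long, 26 wide, 12 thick, its middle plane 3 above the line from the pivot when down. The arm between is 14 wide, 9 thick.
- jar_a: Green glass candle jar with steel lid, 68 across, 85 high, between the rack and the stand, near the robot; not to be disturbed. Origin: centre of its underside.
- jar_b: Green glass candle jar, 68 across, 85 high, beyond the middle; not to be disturbed. Origin: centre of its underside.
- jar_c: Amber glass candle jar, 68 across, 85 high, beyond and to the right; not to be disturbed. Origin: centre of its underside.
- diffuser: Amber diffuser bottle, 60 across, 120 high, beyond and to the left; not to be disturbed. Origin: centre of its underside.
- dish: White plate-like dish, 110 across, 20 high, beyond and to the right; not to be disturbed. Origin: centre of its underside.
- tin: Low metal tin, 64 across, 50 high, near the robot on the right; not to be disturbed. Origin: centre of its underside.
Not all that is in view belongs to the job. Leave any blue look-alike of the board alone.

How it is judged (in metres and radians):
On the way, in this order (a step that is already met when the one before it is completed fails the run):
1. the board is lowered into the stand's slot while still held (z of board in the frame of slot below 0.015 m and x of board in the frame of slot between -0.006 and 0.006 m and y of board in the frame of slot between -0.065 and 0.065 m and angle between the y axis of board and the y axis of stand, either way round below 0.15 rad and angle between board's own z axis and vertical below 0.25 rad and contact force between the fingers and board above 0.5 N), for 0.05 s.
2. the board stands on the slot floor, let go (z of board in the frame of slot below 0.005 m and x of board in the frame of slot between -0.006 and 0.006 m and y of board in the frame of slot between -0.065 and 0.065 m and angle between the y axis of board and the y axis of stand, either way round below 0.15 rad and angle between board's own z axis and vertical below 0.25 rad and contact force between the fingers and board below 0.1 N), for 0.2 s.
3. the stop is slid up: no more than 5 mm of play between post, board and stop (z of board in the frame of slot below 0.005 m and x of board in the frame of slot between -0.006 and 0.006 m and y of board in the frame of slot between -0.065 and 0.065 m and angle between the y axis of board and the y axis of stand, either way round below 0.15 rad and angle between board's own z axis and vertical below 0.25 rad and value of joint stop above 0.055 m), for 0.2 s.
4. the cam lever is flipped down (value of joint cam above 0.85 rad and value of joint stop above 0.055 m), for 0.2 s.
At the end, for the whole second after the job is handed in: The larger board stands at rest on the floor of the stand's slot (within 5 mm), upright, with at most 5 mm of play in all between post, board and stop (stop at 0.055 or more), and the cam lever is down (0.85 rad or more) (all of step 4 and z of board in the frame of slot below 0.005 m and x of board in the frame of slot between -0.006 and 0.006 m and y of board in the frame of slot between -0.065 and 0.065 m and angle between the y axis of board and the y axis of stand, either way round below 0.15 rad and angle between board's own z axis and vertical below 0.25 rad and velocity of joint stop between -0.01 and 0.01 m/s and velocity of joint cam between -0.1 and 0.1 rad/s and linear speed of board below 0.02 m/s); the robot touches nothing.
It fails at once if the small board or another of the goods is moved more than 30 mm (distance of any of jar_a, jar_b, jar_c, diffuser, dish, tin, small_board from where it was at the start of the episode above 0.03 m).
It fails at once if the board is rammed against the stand with more than 80 N (contact force between board and stand above 80 N).
It also fails if it takes over 61 s, if anything falls off the work surface, if the arm or the gripper's body presses on something with over 40 N, if the wrist force passes 120 N, or if a joint passes its speed limit or range.

## Working session

There is one attempt and no reset: what is moved stays moved. The work goes in short steps, Python scripts to look and compute and a tool call to move; the robot and the scene stay as the last step left them, time stands still between calls to the robot, and variables do not carry over. Pictures are saved under pics/ and viewed, about 8 in all and at most 12, crops included, and the job is handed in when it is done.

Besides the shell and the picture viewer there is one more tool, called as name(argument=value, ...) on one line, values as JSON. play_rows: Moves the arm, as the interface text tells. Its arguments: {"type":"object","properties":{"plan":{"type":"array"}},"required":["plan"]}

```bash
mkdir -p pics; cat > h.py <<'E'
from rig import *
import numpy as np, cv2
def ray(name,uv,st=None):
    p=camera_params(name);K=np.array(p["intrinsics"]);k1=p["k1"]
    d=np.array([(uv[0]-K[0,2])/K[0,0],(uv[1]-K[1,2])/K[1,1]])
    u=d.copy()
    for _ in range(30): u=d/(1+k1*(u@u))
    v=np.array([u[0],u[1],1.])
    if name=="wrist":
        st=st or read_state();M=np.array(p["mount"]);R=np.array(st["tcp_rot"]);t=np.array(st["position"])
        return R@M[:3,3]+t, R@(M[:3,:3]@v)
    R=np.array(p["R"]);t=np.array(p["t"]);return -R.T@t, R.T@v
def onz(name,uv,z,st=None):
    o,d=ray(name,uv,st);return o+d*(z-o[2])/d[2]
def tri(n1,a,n2,b,st=None):
    o1,d1=ray(n1,a,st);o2,d2=ray(n2,b,st)
    s=np.linalg.lstsq(np.c_[d1,-d2],o2-o1,rcond=None)[0]
    p,q=o1+s[0]*d1,o2+s[1]*d2;return (p+q)/2,np.linalg.norm(p-q)
def proj(name,X,st=None):
    p=camera_params(name);K=np.array(p["intrinsics"])
    if name=="wrist":
        M=np.array(p["mount"]);R=np.array(st["tcp_rot"]);c=M[:3,:3].T@(R.T@(np.array(X)-st["position"])-M[:3,3])
    else: c=np.array(p["R"])@X+np.array(p["t"])
    u=c[:2]/c[2];u=u*(1+p["k1"]*(u@u));return K[:2,:2]@u+K[:2,2]
def snap(name,f,scale=1.25):
    im=capture(name);b=im[:,:,::-1].copy();cv2.imwrite("pics/%s_raw.png"%f,b)
    cv2.imwrite("pics/%s.png"%f,cv2.resize(b,None,fx=scale,fy=scale));return b
E
python3 - <<'E'
from h import *
a=snap("scene","s0");b=snap("side","d0")
for n in("scene","side"):
    p=camera_params(n);print(n,-np.array(p["R"]).T@p["t"],p["k1"],np.array(p["intrinsics"])[0])
print(camera_params("wrist")); s=read_state();print(s["tcp_rot"],s["time_s"],s["opening"])
E
```

```text
scene [ 0.97751802 -0.54946102  0.83640562] -0.009666832527056864 [362.34058363   0.         323.22314451]
side [-0.20035696  0.87401803  1.07311412] -0.08164887767775507 [420.28260724   0.         320.4863102 ]
{'intrinsics': array([[308.59070559,   0.        , 327.37125123],
       [  0.        , 308.59070559, 199.48292119],
       [  0.        ,   0.        ,   1.        ]]), 'k1': -0.05655030527316735, 'mount': array([[-1.16111993e-04, -9.68089087e-01, -2.50606278e-01,
         6.79598583e-02],
       [ 9.99999804e-01, -2.66495377e-04,  5.66144223e-04,
         1.12299120e-03],
       [-6.14863458e-04, -2.50606163e-01,  9.68088928e-01,
        -1.63402892e-01],
       [ 0.00000000e+00,  0.00000000e+00,  0.00000000e+00,
         1.00000000e+00]])}
[[ 9.38743343e-01  3.44616940e-01 -3.18286299e-04]
 [ 3.44616892e-01 -9.38741430e-01  1.93010738e-03]
 [ 3.66359165e-04 -1.92156229e-03 -9.99998087e-01]] 0.1 1.000224693207947
```

View pics/s0.png

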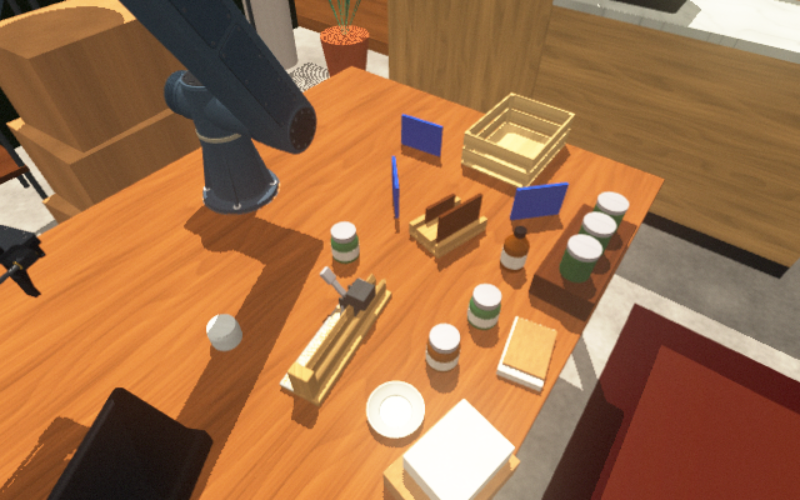

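View pics/d0.png

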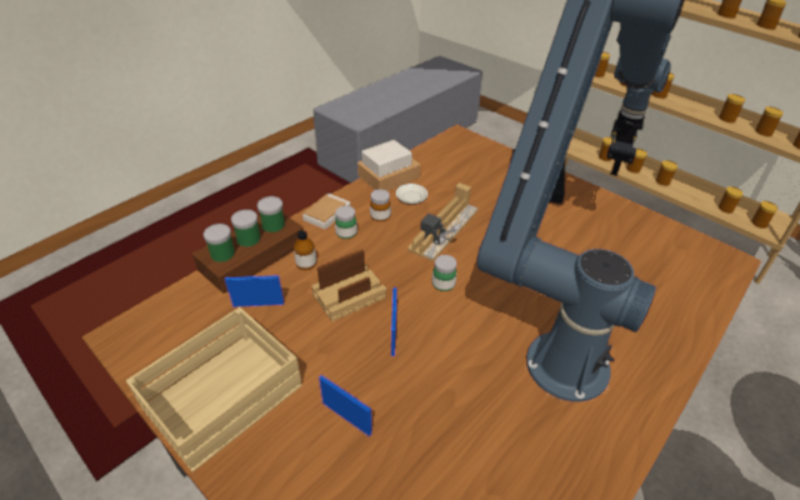

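The scene view (800 px) shows two dark boards in the rack: the larger at about (460,215) and the smaller at (440,207). The side view shows them at (341,270) and (354,289). The larger one, in the slot away from the robot, fits the description; the blue panels are decoys. The stand's post is at (303,375) in the scene, its stop at (360,292) and its lever at (328,275). I'll check enlarged crops next.

```bash
python3 - <<'E'
from h import *
a=cv2.imread("pics/s0_raw.png");b=cv2.imread("pics/d0_raw.png")
r=lambda i,x,y,w,h:cv2.resize(i[y:y+h,x:x+w],(400,300),interpolation=cv2.INTER_CUBIC)
# scene rack (320,145)-(400,205) x5 ; scene stand (215,205) 120x90+... ; 
top=np.hstack([r(a,320,145,80,60),r(a,220,205,120,90)*1])
bot=np.hstack([r(b,240,190,80,60),r(b,316,140,80,60)])
# scene stand lower part included? use 160x120
top[:,400:]=r(a,200,205,160,120)
cv2.imwrite("pics/crop1.png",np.vstack([top,bot]))
E
```

```text
(no output)
```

View pics/crop1.png

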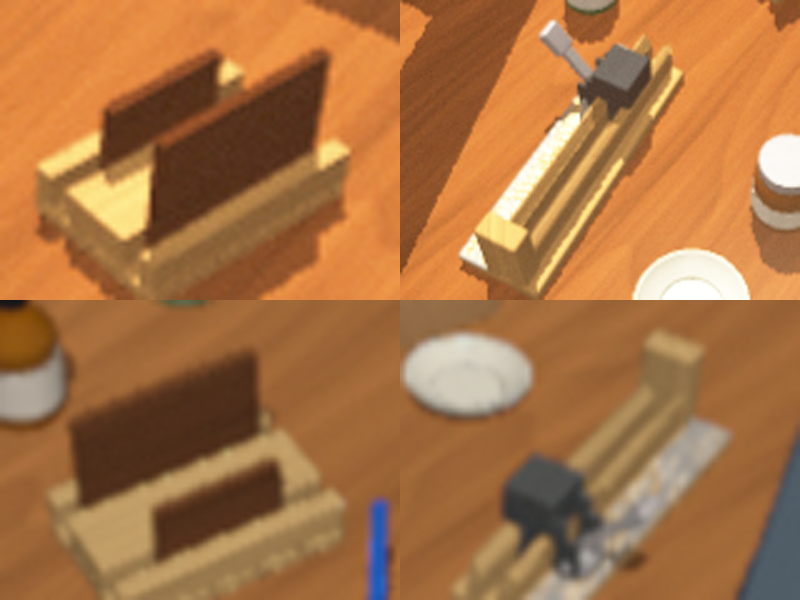

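The crop confirms the target: the larger board is in the +x slot, and the smaller one is nearer the robot. The stop is the dark block, with the lever raised towards the robot.

```bash
python3 - <<'E'
from h import *
np.set_printoptions(precision=4,suppress=True)
P={"bigA":((351,174.6),(291.6,200.4),.117),"bigB":((385.4,155.4),(254.4,214.4),.117),
"post":((241.6,297.8),(370.4,149),.09),"stop":((290,231.4),(345,175.6),.089)}
for k,(s,d,z) in P.items(): print(k,onz("scene",s,z)[:2],onz("side",d,z)[:2],*tri("scene",s,"side",d))
for uv in((341,166),(364,156)):print("small",onz("scene",uv,.082)[:2])
for n,uv,h in(("jar_a",(275,185),.085),("diff",(412,185),.12),("jarb",(389,233),.085),("jarc",(355,265),.085)):print(n,onz("scene",uv,h)[:2])
# base white strip etc: base corners z=.015
for n,uv in(("base-near",(460-400,255)),("base-far",(683-400,72)),("lev grip",(555-400,40))):print(n,onz("scene",(200+uv[0]/2.5,205+uv[1]/2.5),.015)[:2])
E
```

```text
bigA [0.5903 0.1293] [0.5774 0.1407] [0.5851 0.1355 0.1092] 0.0028885430293375917
bigB [0.6275 0.2663] [0.6166 0.2734] [0.6234 0.2707 0.1114] 0.0041280165850178146
post [ 0.6022 -0.3332] [ 0.5913 -0.324 ] [ 0.5977 -0.3318  0.0828] 0.00220340043740615
stop [ 0.5673 -0.1225] [ 0.5547 -0.118 ] [ 0.5615 -0.1213  0.0834] 0.006858634248782524
small [0.5246 0.1765]
small [0.5566 0.2615]
jar_a [ 0.4184 -0.0134]
diff [0.7538 0.1944]
jarb [0.7764 0.0311]
jarc [ 0.7582 -0.1052]
base-near [ 0.5478 -0.3544]
base-far [ 0.5853 -0.0473]
lev grip [ 0.4361 -0.0997]
```

play_rows(plan=[[[0.66,0.67,0.085,0,0,0.04,1],[0.66,0.67,0.085,0,0,0.04,1],[0.66,0.67,0.085,0,0,0.04,1],[0.66,0.67,0.085,0,0,0.04,1],[0.66,0.67,0.085,0,0,0.04,1],[0.66,0.67,0.085,0,0,0.04,1],[0.66,0.67,0.085,0,0,0.04,1],[0.66,0.67,0.085,0,0,0.04,1],[0.66,0.67,0.085,0,0,0.04,1],[0.66,0.67,0.085,0,0,0.04,1],[0.66,0.67,0.085,0,0,0.04,1],[0,0,0,0,0,0,1]]])

```text
time_s: 1.3
position: [0.582, -0.2135, 0.2695]
tcp_rot: [[-0.171, 0.985, 0.003], [0.985, 0.171, 0.001], [0.001, 0.003, -1.0]]
force: [-0.6, -0.1, -0.4]
opening: 0.996
```

```bash
python3 - <<'E'
from h import *
s=read_state();snap("wrist","w1");s2=read_state()
import pickle;pickle.dump(s,open("w1.pkl","wb"));print(s["position"],s2["position"],s["tcp_rot"],s["force"])
E
```

```text
[ 0.5819697  -0.21349051  0.26946903] [ 0.57985317 -0.21563012  0.26900219] [[-1.70558397e-01  9.85343680e-01  2.76855535e-03]
 [ 9.85347177e-01  1.70555146e-01  1.37224601e-03]
 [ 8.79942568e-04  2.96203628e-03 -9.99995226e-01]] [-0.63997784 -0.07417197 -0.36932824]
```

View pics/w1.png

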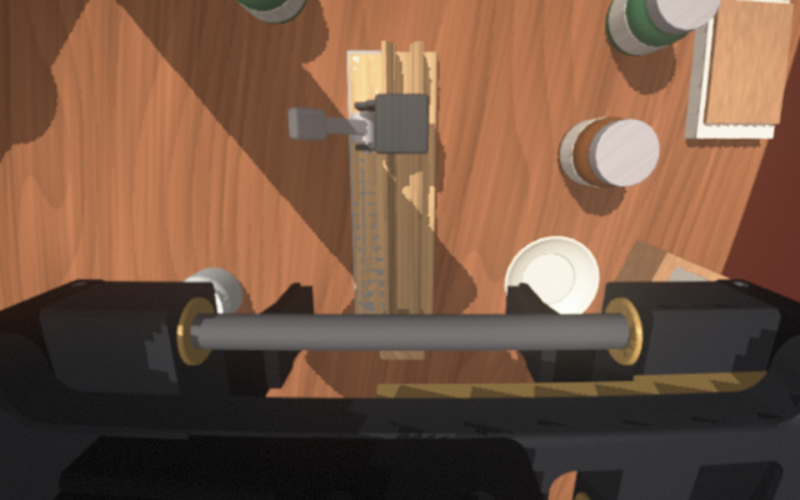

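The wrist view shows the stand almost straight along the image. The stop's top is about x 378–428, y 94–153, the far base corners are (348,52) and (437,54), and the lever is at (307,123).

```bash
python3 - <<'E'
from h import *
import pickle;s=pickle.load(open("w1.pkl","rb"))
np.set_printoptions(precision=4,suppress=True)
im=cv2.imread("pics/w1_raw.png")
f=lambda u,v,z:onz("wrist",(u/1.25,v/1.25),z,s)[:2]
st=[f(*c,.089) for c in((378,94),(428,94),(428,153),(378,153))];print("stop",np.mean(st,0),[np.linalg.norm(st[i]-st[i-1]) for i in range(4)])
L0,R0,L1,R1=f(348,52,.015),f(437,54,.015),f(356,300,.015),f(433,308,.015)
for p,q in((L0,L1),(R0,R1)):
    d=p-q;print("dir",np.degrees(np.arctan2(d[1],d[0]))-90)
print("width",np.linalg.norm(L0-R0),L0,R0)
c=[f(391,45,.052),f(417,45,.052),f(386,280,.052),f(419,280,.052)];print("cheeks",c)
m0=(c[0]+c[1])/2;m1=(c[2]+c[3])/2;d=m0-m1;print("yaw",np.degrees(np.arctan2(d[1],d[0]))-90)
for z in(.09,):print("post",f(402,357,z),f(380,357,z),f(424,357,z))
print("jar_a",f(272,0,.085),"jarc",f(625,152,.085))
cv2.imwrite("pics/c2.png",cv2.resize(im[20:260,260:370],None,fx=5,fy=2.5,interpolation=cv2.INTER_CUBIC))
E
```

```text
stop [ 0.5622 -0.1269] [np.float64(0.04860780076950252), np.float64(0.04206457777011954), np.float64(0.0486137479392452), np.float64(0.04340535488436397)]
dir 9.731064255236063
dir 9.79011190569085
width 0.08927079883451064 [ 0.4945 -0.063 ] [ 0.5828 -0.0498]
cheeks [array([ 0.539, -0.058]), array([ 0.5623, -0.054 ]), array([ 0.5698, -0.2812]), array([ 0.6037, -0.2753])]
yaw 9.240858497774923
post [ 0.598  -0.3451] [ 0.5765 -0.3488] [ 0.6196 -0.3414]
jar_a [ 0.4395 -0.047 ] jarc [ 0.7615 -0.1147]
```

View pics/c2.png

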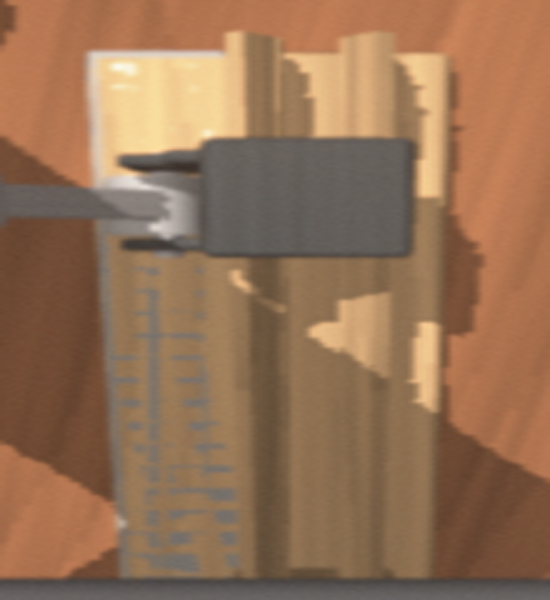

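Stand origin is about (0.575,-0.2025), yaw 9.7°, with the stop at 0.0235, and the sizes agree. Next I'll look at the rack from close by.

play_rows(plan=[[[0,0.95,-0.05,0,0,-0.0202,1],[0,0.95,-0.05,0,0,-0.0202,1],[0,0.95,-0.05,0,0,-0.0202,1],[0,0.95,-0.05,0,0,-0.0202,1],[0,0.95,-0.05,0,0,-0.0202,1],[0,0.95,-0.05,0,0,-0.0202,1],[0,0.95,-0.05,0,0,-0.0202,1],[0,0,0,0,0,0,1],[0,0,0,0,0,0,1],[0,0,0,0,0,0,1]]])

```text
time_s: 2.35
position: [0.5783, 0.1125, 0.2516]
tcp_rot: [[0.279, 0.96, -0.001], [0.96, -0.279, -0.001], [-0.001, -0.0, -1.0]]
force: [0.3, -0.3, 0.5]
opening: 1.0
```

```bash
python3 - <<'E'
from h import *
s=read_state();snap("wrist","w2")
import pickle;pickle.dump(s,open("w2.pkl","wb"));print(s["position"],s["tcp_rot"])
E
```

```text
[0.57826589 0.11246527 0.25156164] [[ 2.78948387e-01  9.60305846e-01 -6.92296971e-04]
 [ 9.60305506e-01 -2.78948942e-01 -9.07274310e-04]
 [-1.06437633e-03 -4.11733888e-04 -9.99999349e-01]]
```

View pics/w2.png

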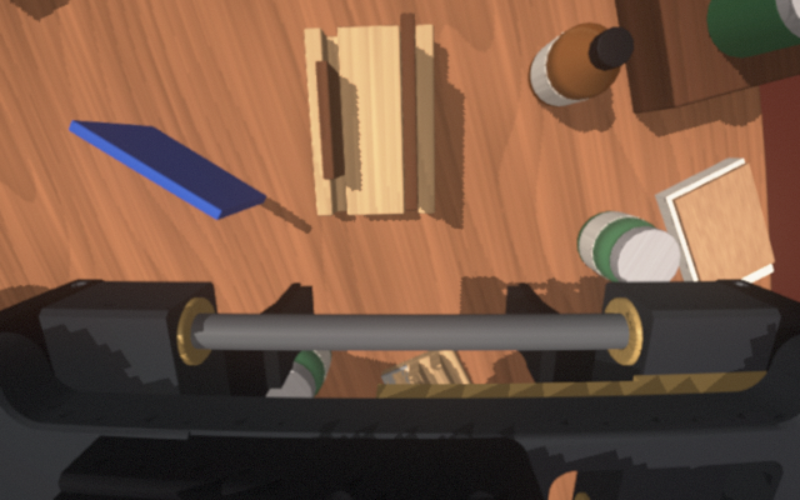

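The larger board appears as the dark strip at x≈408, y 14–210. The smaller one is at about (325,120), clear of it.

```bash
python3 - <<'E'
from h import *
import pickle;s=pickle.load(open("w2.pkl","rb"))
np.set_printoptions(precision=4,suppress=True)
im=cv2.imread("pics/w2_raw.png").astype(int)
for v in range(8,176,8):
    r=im[v,312:345];print(v,r.sum(1))
E
```

```text
8 [360 357 363 366 372 366 359 362 359 351 344 344 342 339 337 344 345 345
 340 338 337 342 360 364 368 372 368 375 376 386 382 378 369]
16 [374 362 360 361 361 368 369 351 282 249 251 258 253 260 253 258 249 246
 235 242 298 335 341 346 357 374 373 362 365 370 374 380 385]
24 [564 558 566 573 574 564 514 387 304 265 251 259 256 251 255 255 251 245
 244 254 397 532 557 559 560 554 553 549 552 555 554 559 549]
32 [561 566 568 578 577 573 543 418 304 254 257 258 264 259 257 258 253 255
 236 252 375 525 557 559 559 557 551 549 553 556 553 557 548]
40 [566 565 565 578 582 577 554 440 302 256 248 256 267 261 260 262 254 254
 249 248 287 324 338 347 357 369 384 445 532 556 553 556 551]
48 [570 565 568 574 582 582 562 463 314 256 259 255 262 261 257 255 260 253
 242 224 242 312 344 351 351 346 346 349 349 347 354 345 342]
56 [568 565 564 575 578 579 562 486 340 252 254 267 268 262 259 262 263 255
 250 233 252 301 346 355 349 350 348 352 345 348 350 346 348]
64 [570 567 561 570 587 582 571 520 388 278 262 262 264 263 266 265 262 253
 248 234 235 296 343 358 354 351 350 351 351 349 349 349 34
[... 1105 characters left out ...]
 352]
136 [578 568 571 569 567 575 585 583 568 509 361 260 256 261 270 263 263 259
 254 249 237 239 297 341 349 343 339 354 366 372 367 359 357]
144 [580 568 567 573 566 572 579 582 572 532 404 286 264 265 262 268 263 260
 257 257 248 232 271 339 352 343 341 343 350 357 362 365 359]
152 [575 570 564 571 568 572 578 581 581 557 437 307 267 261 264 266 255 256
 250 255 240 232 276 336 358 350 351 347 352 344 341 343 347]
160 [574 573 570 570 567 568 559 559 569 561 454 307 263 268 259 262 259 256
 255 252 239 222 259 338 361 353 357 355 359 351 346 339 337]
168 [572 575 572 572 574 568 560 557 569 558 471 327 251 232 233 226 232 229
 225 229 230 257 379 544 575 560 520 431 364 354 350 337 341]
```

```bash
python3 - <<'E'
from h import *
import pickle;s=pickle.load(open("w2.pkl","rb"))
np.set_printoptions(precision=4,suppress=True)
a=onz("wrist",(325.4,11.3),.117,s);b=onz("wrist",(328.3,166),.117,s);print(a,b,(a+b)/2,np.linalg.norm(a-b));d=a-b;print(np.degrees(np.arctan2(d[1],d[0]))-90)
print("width",np.linalg.norm(onz("wrist",(320.8,90),.117,s)-onz("wrist",(333.2,90),.117,s)))
print("tool y",np.degrees(np.arctan2(s["tcp_rot"][1][1],s["tcp_rot"][0][1])))
# rack outer corners at z=.04
for p in((305,28),(433,25),(434,212),(318,214)):print(onz("wrist",(p[0]/1.25,p[1]/1.25),.04,s))
E
```

```text
[0.6219 0.2668 0.117 ] [0.5861 0.1344 0.117 ] [0.604  0.2006 0.117 ] 0.13706220195982824
-15.104222681957722
width 0.011398354507143507
tool y -16.19748572752254
[0.538  0.3051 0.04  ]
[0.648  0.2749 0.04  ]
[0.6042 0.1127 0.04  ]
[0.4941 0.1427 0.04  ]
```

Rack geometry and the board agree: board centre (0.604,0.2005), yaw -15.1°.

play_rows(plan=[[[0.171,0.585,0,0,0,0.002,0.2],[0.171,0.585,0,0,0,0.002,0.2],[0.171,0.585,0,0,0,0.002,0.2],[0,0,-0.5,0,0,0,0.2],[0,0,-0.7,0,0,0,0.2],[0,0,-0.7,0,0,0,0.2],[0,0,-0.7,0,0,0,0.2],[0,0,-0.4,0,0,0,0.2],[0,0,-0.3,0,0,0,0.2],[0,0,0,0,0,0,0.2],[0,0,0,0,0,0,0.2]]])

```text
time_s: 3.5
position: [0.605, 0.2013, 0.0874]
tcp_rot: [[0.26, 0.966, 0.001], [0.966, -0.26, 0.0], [0.0, 0.001, -1.0]]
force: [0.2, 0.3, 0.2]
opening: 0.598
```

```bash
python3 - <<'E'
from h import *
s=read_state();snap("wrist","w3")
import pickle;pickle.dump(s,open("w3.pkl","wb"));print(s["position"],s["tcp_rot"])
for z in(.117,):print([proj("wrist",[x,y,z],s)*1.25 for x,y in((.604,.2005),(.6219,.2668))])
print(proj("wrist",np.array(s["position"]),s)*1.25)
E
```

```text
[0.60495873 0.20126451 0.08738411] [[ 2.60298718e-01  9.65527487e-01  1.11749982e-03]
 [ 9.65528054e-01 -2.60298994e-01  1.06639840e-04]
 [ 3.93847776e-04  1.05121921e-03 -9.99999370e-01]]
[array([406.25465759, 334.2849363 ]), array([405.91539885, 148.08372293])]
[408.21158509 302.15196663]
```

View pics/w3.png

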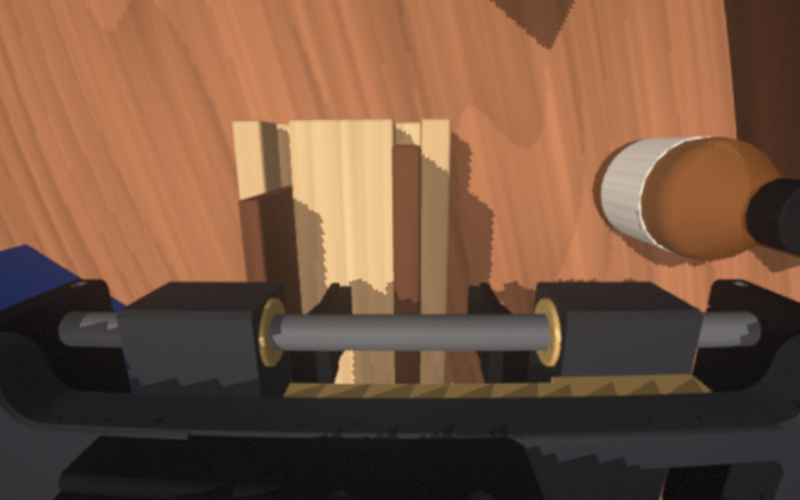

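The board's far end at (406,146) matches the prediction, and the board is centred between the fingers. I'll close the gripper.

play_rows(plan=[[[0,0,0,0,0,0,-0.3],[0,0,0,0,0,0,-1],[0,0,0,0,0,0,-1],[0,0,0,0,0,0,-1],[0,0,0,0,0,0,-1],[0,0,0,0,0,0,-1],[0,0,0,0,0,0,-1],[0,0,0.1,0,0,0,-1],[0,0,0.2,0,0,0,-1],[0,0,0,0,0,0,-1]]])

```text
time_s: 4.55
position: [0.6052, 0.2023, 0.1034]
tcp_rot: [[0.259, 0.966, 0.003], [0.966, -0.259, 0.0], [0.001, 0.003, -1.0]]
force: [0.1, 0.3, -1.6]
opening: 0.113
```

play_rows(plan=[[[0,0,0.4,0,0,0,-1],[0,0,0.6,0,0,0,-1],[0,0,0.7,0,0,0,-1],[0,0,0.55,0,0,0,-1],[0,-0.3,0,0,0,0,-1],[0,-0.6,0,0,0,0,-1]]])

```text
time_s: 5.15
position: [0.604, 0.1578, 0.2149]
tcp_rot: [[0.256, 0.967, 0.002], [0.967, -0.256, 0.0], [0.001, 0.002, -1.0]]
force: [-0.6, 0.3, -2.4]
opening: 0.109
```

play_rows(plan=[[[-0.047,-0.85,0,0,0,0.0137,-1],[-0.047,-0.85,0,0,0,0.0137,-1],[-0.047,-0.85,0,0,0,0.0137,-1],[-0.047,-0.85,0,0,0,0.0137,-1],[-0.047,-0.85,0,0,0,0.0137,-1],[-0.047,-0.85,0,0,0,0.0137,-1],[-0.047,-0.85,0,0,0,0.0137,-1],[-0.047,-0.85,0,0,0,0.0137,-1],[-0.047,-0.6,0,0,0,0.0137,-1],[-0.047,-0.58,0,0,0,0.0137,-1],[0,0,0,0,0,0,-1],[0,0,0,0,0,0,-1]]])

```text
time_s: 6.35
position: [0.5791, -0.2426, 0.2127]
tcp_rot: [[-0.165, 0.986, -0.003], [0.986, 0.165, 0.002], [0.002, -0.002, -1.0]]
force: [0.5, 0.3, -2.2]
opening: 0.115
```

```bash
python3 - <<'E'
from h import *
s=read_state();snap("wrist","w4")
import pickle;pickle.dump(s,open("w4.pkl","wb"));print(s["position"],s["tcp_rot"],s["force"],s["opening"])
snap("scene","s4")
E
```

```text
[ 0.57907066 -0.24258451  0.21273943] [[-0.16497673  0.98629421 -0.00253212]
 [ 0.98629475  0.16498175  0.00192106]
 [ 0.00231249 -0.00218049 -0.99999495]] [ 0.50605337  0.3403655  -2.18168991] 0.11452156013162257
```

View pics/w4.png

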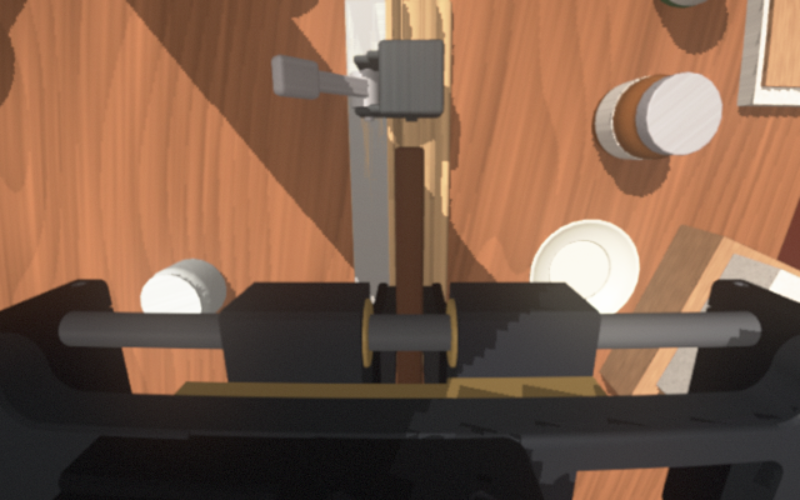

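The wrist view shows the held board at x≈410, the stop top at x 380–443, y 40–113, and the lever at the left. I'll re-measure the stand from here.

```bash
python3 - <<'E'
from h import *
import pickle;s=pickle.load(open("w4.pkl","rb"))
np.set_printoptions(precision=4,suppress=True)
f=lambda u,v,z:onz("wrist",(u/1.25,v/1.25),z,s)[:2]
c=[f(*p,.089) for p in((380,40),(443,40),(443,112),(380,112))];m=np.mean(c,0);print(m,[np.linalg.norm(c[i]-c[i-1]) for i in range(4)])
ex=np.array([np.cos(np.radians(9.7)),np.sin(np.radians(9.7))]);ey=np.array([-ex[1],ex[0]])
O=np.array([.5749,-.2023])
for n,p in(("stop",m),("tcp",s["position"][:2]),("baseL",f(346,0,.015)),("baseL2",f(357,280,.015)),("board end",f(410,147,s["position"][2]+.03)),("cheekR1",f(449,0,.03)),("cheekR2",f(447,280,.03))):
    d=np.array(p)-O;print(n,d@ex,d@ey)
im=cv2.imread("pics/w4_raw.png").astype(int).sum(2)
for v in(128,140,180,210):print(v,im[v,276:372])
E
```

```text
[ 0.561  -0.1268] [np.float64(0.04755245177677515), np.float64(0.04318019849739116), np.float64(0.047548276126897125), np.float64(0.04469676822391877)]
stop -0.0009301400777520444 0.07679995429975807
tcp -0.002676475143507495 -0.040411290454438246
baseL -0.05601119475608657 0.15205002652927574
baseL2 -0.05492179532582819 -0.09777684488841315
board end -0.0021990987597784923 0.027495255182507575
cheekR1 0.02996251739123925 0.14629178749147173
cheekR2 0.03254881523231133 -0.09287443856408407
128 [236 242 245 293 362 377 370 366 373 371 380 373 373 378 374 371 382 389
 394 382 378 374 375 376 377 375 375 371 374 374 380 374 380 382 380 367
 370 362 333 270 190 170 176 174 175 173 181 177 171 178 182 179 180 177
 181 180 177 175 179 171 170 169 208 361 510 533 527 506 487 462 452 441
 384 361 360 359 367 387 434 455 446 427 361 296 278 267 272 268 257 275
 322 396 410 392 393 388]
140 [233 238 244 277 331 365 375 368 366 369 369 370 371 374 370 375 371 374
 379 381 372 374 366 370 368 370 371 371 371 366 366 374 374 377 386 365
 359 358 338 266 195 174 174 173 168 178 179 177 173 178 184
[... 274 characters left out ...]
 361 362 364 363 366 363 366 365 363 364 363 363 367 374 384
 371 372 355 307 223 181 168 168 172 172 169 174 175 175 174 176 172 173
 173 174 176 178 172 175 172 155 196 279 339 353 355 336 315 309 314 336
 357 353 351 355 357 370 370 372 354 316 272 241 240 251 293 360 387 391
 381 376 365 364 363 365]
210 [406 389 311 269 243 239 276 336 359 358 362 359 358 361 361 361 360 357
 359 356 355 359 357 356 354 359 360 357 355 362 355 360 356 359 364 374
 369 359 352 311 237 176 164 165 169 171 170 175 163 171 170 175 169 173
 163 168 170 166 166 163 161 150 207 304 328 335 331 318 303 296 316 340
 352 348 350 351 360 363 367 362 333 287 251 240 238 227 233 236 246 252
 259 249 244 239 237 231]
```

play_rows(plan=[[[0.05,0.01,-0.2,0,0,0.0022,-1],[0,0,-0.5,0,0,0,-1],[0,0,-0.5,0,0,0,-1],[0,0,-0.35,0,0,0,-1],[0,0,-0.2,0,0,0,-1],[0,0,-0.1,0,0,0,-1],[0,0,-0.1,0,0,0,-1],[0,0,0,0,0,0,-1],[0,0,0,0,0,0,-1]]])

```text
time_s: 7.35
position: [0.5836, -0.2417, 0.1175]
tcp_rot: [[-0.174, 0.985, 0.001], [0.985, 0.174, -0.001], [-0.001, 0.001, -1.0]]
force: [0.2, -0.0, -1.7]
opening: 0.106
```

```bash
python3 - <<'E'
from h import *
s=read_state();print(s["position"],s["force"],s["moment"])
a=snap("scene","s5");b=snap("side","d5")
r=lambda i,x,y,w,h:cv2.resize(i[y:y+h,x:x+w],(400,400),interpolation=cv2.INTER_CUBIC)
cv2.imwrite("pics/c5.png",np.hstack([r(a,200,200,130,130),r(b,310,120,90,90)]))
E
```

```text
[ 0.58356423 -0.2416577   0.11752898] [ 0.22810711 -0.00625169 -1.70706481] [ 0.01484899 -0.0843462   0.02671567]
```

View pics/c5.png

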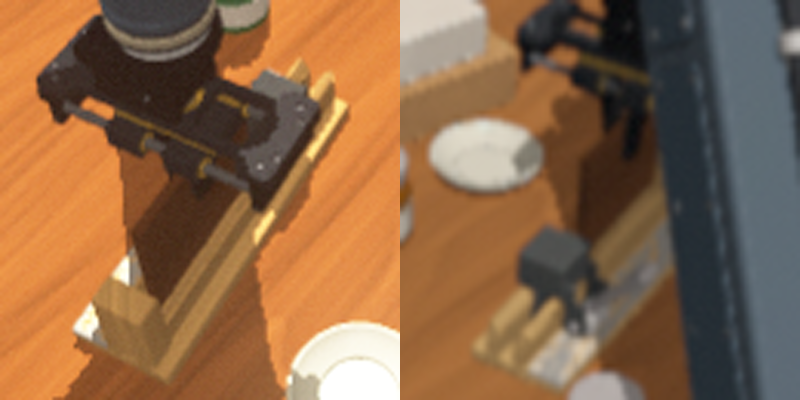

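The board is in the slot mouth, with its post-side end clear of the post and its other end clear of the stop. I'll lower it slowly with a small x correction.

play_rows(plan=[[[-0.03,-0.005,-0.06,0,0,0,-1],[0,0,-0.08,0,0,0,-1],[0,0,-0.08,0,0,0,-1],[0,0,-0.08,0,0,0,-1],[0,0,-0.08,0,0,0,-1],[0,0,0,0,0,0,-1],[0,0,0,0,0,0,-1]]])

```text
time_s: 8.15
position: [0.5842, -0.2448, 0.1082]
tcp_rot: [[-0.176, 0.984, 0.008], [0.984, 0.176, -0.008], [-0.01, 0.007, -1.0]]
force: [-8.9, 2.3, 42.6]
opening: 0.116
```

The force is 43 N too early, with push-back towards -x, so the board is probably riding on the +x lip. I'll back off and look.

play_rows(plan=[[[0,0,0.1,0,0,0,-1],[0,0,0.2,0,0,0,-1],[0,0,0.2,0,0,0,-1],[0,0,0.1,0,0,0,-1],[0,0,0,0,0,0,-1],[0,0,0,0,0,0,-1]]])

```text
time_s: 8.75
position: [0.5813, -0.2414, 0.1271]
tcp_rot: [[-0.174, 0.985, -0.001], [0.985, 0.174, 0.001], [0.001, -0.001, -1.0]]
force: [0.2, -0.2, -1.3]
opening: 0.112
```

```bash
python3 - <<'E'
from h import *
s=read_state();print(s["position"],s["tcp_rot"],s["force"],s["moment"])
import pickle;pickle.dump(s,open("w6.pkl","wb"))
w=snap("wrist","w6");a=snap("scene","s6")
r=lambda i,x,y,w,h:cv2.resize(i[y:y+h,x:x+w],(400,400),interpolation=cv2.INTER_CUBIC)
cv2.imwrite("pics/c6.png",np.hstack([r(a,200,215,110,110),r(w,230,40,200,200)]))
E
```

```text
[ 0.58128869 -0.24140811  0.12712948] [[-1.74416564e-01  9.84671493e-01 -9.55801614e-04]
 [ 9.84671570e-01  1.74417273e-01  7.16571220e-04]
 [ 8.72295564e-04 -8.16168786e-04 -9.99999286e-01]] [ 0.2223073  -0.23908095 -1.34690568] [-0.00837315 -0.11977405 -0.05957716]
```

View pics/c6.png

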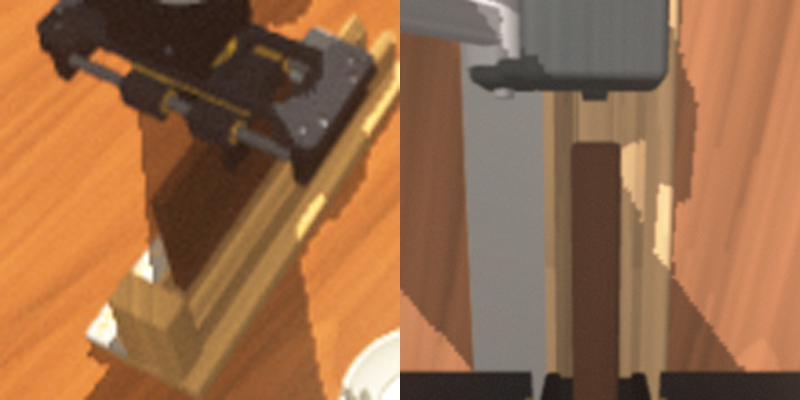

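```bash
python3 - <<'E'
from h import *
import pickle;s=pickle.load(open("w6.pkl","rb"))
np.set_printoptions(precision=4,suppress=True,linewidth=200)
R=np.array(s["tcp_rot"]);P=np.array(s["position"])
def g(u,v,z): d=R.T@(onz("wrist",(u,v),z,s)-P);return d[1]*1e3,d[0]*1e3
im=cv2.imread("pics/w6_raw.png")
for v in(60,95,105,108,140,180,215):print(v,im[v,260:380].sum(1))
for n,u,v,z in(("stopL",291,60,.089),("stopR",364,60,.089),("slotL",316,95,.04),("slotR",334,95,.04),("chkL",302.5,100,.052),("boardL",316,140,.157),("boardR",340.5,140,.157)):print(n,g(u,v,z))
cv2.imwrite("pics/c6b.png",cv2.resize(im[80:230,290:380],None,fx=8,fy=4,interpolation=cv2.INTER_CUBIC))
E
```

```text
60 [307 309 303 300 294 299 302 294 296 304 300 300 307 305 308 308 311 318 325 349 413 526 593 586 564 534 507 476 441 380 316 294 314 319 338 341 331 327 327 321 324 317 319 320 319 325 332 332 327
 324 318 317 314 313 311 315 320 312 318 322 323 315 316 308 305 315 315 319 322 319 318 318 323 322 316 318 324 325 326 328 319 308 309 319 329 321 320 315 324 324 318 319 316 309 314 319 315 315
 324 319 305 286 259 250 297 360 369 360 343 332 403 448 453 452 445 442 439 445 453 463]
95 [282 350 391 400 393 402 399 398 399 401 403 400 398 401 397 397 399 399 399 400 401 404 403 402 399 399 403 404 406 396 402 405 401 403 409 407 401 404 402 407 403 407 410 402 407 405 375 312 293
 299 292 295 292 284 286 285 317 347 329 364 398 402 401 398 389 387 387 383 377 385 379 378 375 369 357 353 351 376 380 372 368 377 375 382 380 386 381 368 346 339 338 342 342 361 372 371 379 381
 396 412 424 426 423 417 404 387 342 313 279 273 283 291 295 300 296 298 297 311 387 437]
105 [267 322 378 393 393 394 399 395 397 398 400 395 405 396 399 398 398 400 399 399 408 406 399 404 400 399 400 398 399 405 4
[... 2108 characters left out ...]
180 179 183 177 174 182 183 175 167 169 240 330 357 369 372 364 345 322 324 321 335 362 374 378 371 370 372 380 384
 395 393 389 375 339 297 268 264 257 261 262 257 249 251 248 238 239 245 258 266 268 273]
stopL (np.float64(-22.280206760898594), np.float64(102.81939463609854))
stopR (np.float64(22.324109981070457), np.float64(102.81348373251792))
slotL (np.float64(-8.852079920777559), np.float64(85.79245937447432))
slotR (np.float64(5.114844139813705), np.float64(85.78657840282766))
chkL (np.float64(-18.47739864283656), np.float64(81.35912938545556))
boardL (np.float64(-4.9563687121361015), np.float64(58.676926063101355))
boardR (np.float64(5.500684951084027), np.float64(58.676487074690186))
```

View pics/c6b.png

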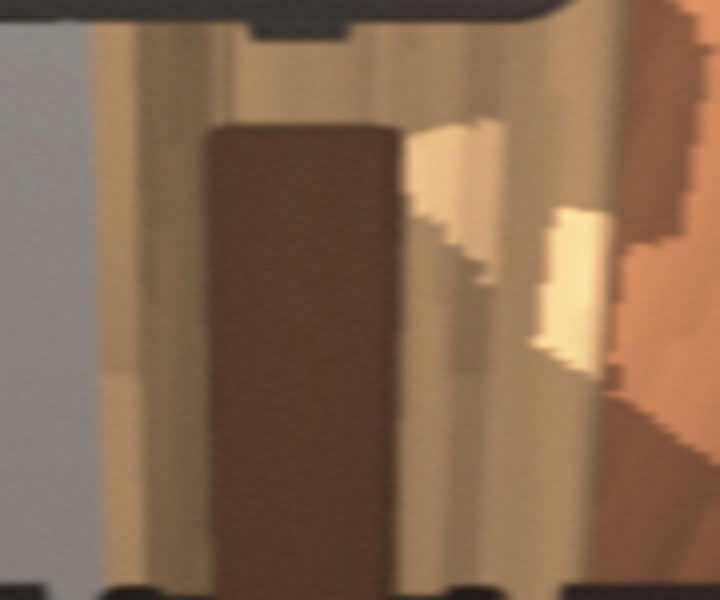

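The board now lies over the slot centre (stop centre offset 0.0 mm, floor centre +0.3 mm). At the jam it was about 2 mm towards +x. I'll lower in stages and check x each time.

play_rows(plan=[[[0,0,-0.06,0,0,0,-1],[0,0,-0.1,0,0,0,-1],[0,0,-0.1,0,0,0,-1],[0,0,-0.04,0,0,0,-1],[0,0,0,0,0,0,-1],[0,0,0,0,0,0,-1],[0,0,0,0,0,0,-1]]])

```text
time_s: 9.55
position: [0.5817, -0.2418, 0.113]
tcp_rot: [[-0.174, 0.985, 0.0], [0.985, 0.174, -0.0], [-0.0, 0.0, -1.0]]
force: [-1.4, -0.3, -0.6]
opening: 0.118
```

```bash
cat >> h.py <<'E'
def rel(p=None):
    s=read_state();d=np.array(s["position"][:2] if p is None else p)-[.5749,-.2023];a=np.radians(9.8)
    c,q=np.cos(a),np.sin(a);return np.round([(d[0]*c+d[1]*q)*1e3,(-d[0]*q+d[1]*c)*1e3,s["position"][2]*1e3],1),np.round(s["force"],1),s["opening"],s["time_s"]
E
python3 -c "
from h import *
print(rel())"
```

```text
(array([ -0. , -40.1, 113. ]), array([-1.4, -0.3, -0.6]), 0.11779850256217317, 9.55)
```

play_rows(plan=[[[-0.02,0,-0.04,0,0,0,-1],[0,0,-0.06,0,0,0,-1],[0,0,0,0,0,0,-1],[0,0,0,0,0,0,-1]]])

```text
time_s: 9.95
position: [0.5805, -0.2416, 0.1076]
tcp_rot: [[-0.174, 0.985, -0.0], [0.985, 0.174, 0.0], [0.0, -0.0, -1.0]]
force: [0.4, 0.4, -1.2]
opening: 0.111
```

Free at 107.6, already below the jam height. I'll keep lowering.

play_rows(plan=[[[0,0,-0.06,0,0,0,-1],[0,0,-0.06,0,0,0,-1],[0,0,-0.06,0,0,0,-1],[0,0,0,0,0,0,-1],[0,0,0,0,0,0,-1]]])

```text
time_s: 10.45
position: [0.5805, -0.2416, 0.0986]
tcp_rot: [[-0.174, 0.985, -0.0], [0.985, 0.174, 0.0], [0.0, -0.0, -1.0]]
force: [0.3, -0.2, -1.7]
opening: 0.112
```

play_rows(plan=[[[0,0,-0.04,0,0,0,-1],[0,0,-0.04,0,0,0,-1],[0,0,-0.04,0,0,0,-1],[0,0,0,0,0,0,-1],[0,0,0,0,0,0,-1]]])

```text
time_s: 10.95
position: [0.5805, -0.2416, 0.0927]
tcp_rot: [[-0.174, 0.985, -0.0], [0.985, 0.174, 0.0], [0.0, -0.0, -1.0]]
force: [0.5, -0.3, -2.1]
opening: 0.116
```

play_rows(plan=[[[0,0,-0.03,0,0,0,-1],[0,0,-0.02,0,0,0,-1],[0,0,-0.02,0,0,0,-1],[0,0,0,0,0,0,-1]]])

```text
time_s: 11.35
position: [0.5804, -0.2416, 0.0891]
tcp_rot: [[-0.174, 0.985, -0.0], [0.985, 0.174, 0.0], [0.0, -0.0, -1.0]]
force: [-0.1, 0.0, -1.0]
opening: 0.112
```

play_rows(plan=[[[0,0,-0.02,0,0,0,-1],[0,0,0,0,0,0,-1],[0,0,0,0,0,0,-1]]])

```text
time_s: 11.65
position: [0.5805, -0.2416, 0.0883]
tcp_rot: [[-0.174, 0.985, -0.0], [0.985, 0.174, 0.0], [0.0, -0.0, -1.0]]
force: [-0.2, -1.2, -1.7]
opening: 0.114
```

play_rows(plan=[[[0,0,-0.02,0,0,0,-1],[0,0,-0.02,0,0,0,-1],[0,0,0,0,0,0,-1],[0,0,0,0,0,0,-1]]])

```text
time_s: 12.05
position: [0.5805, -0.2417, 0.0862]
tcp_rot: [[-0.174, 0.985, -0.0], [0.985, 0.174, 0.0], [0.0, -0.0, -1.0]]
force: [0.2, -0.6, -2.5]
opening: 0.113
```

play_rows(plan=[[[0,0,-0.02,0,0,0,-1],[0,0,-0.02,0,0,0,-1],[0,0,0,0,0,0,-1],[0,0,0,0,0,0,-1]]])

```text
time_s: 12.45
position: [0.5805, -0.2417, 0.0842]
tcp_rot: [[-0.174, 0.985, -0.0], [0.985, 0.174, 0.0], [0.0, -0.0, -1.0]]
force: [0.5, -0.5, -1.8]
opening: 0.112
```

play_rows(plan=[[[0,0,-0.02,0,0,0,-1],[0,0,-0.02,0,0,0,-1],[0,0,0,0,0,0,-1],[0,0,0,0,0,0,-1]]])

```text
time_s: 12.85
position: [0.5807, -0.2415, 0.0829]
tcp_rot: [[-0.174, 0.985, 0.0], [0.985, 0.174, -0.0], [-0.0, 0.0, -1.0]]
force: [-1.1, 1.9, 4.8]
opening: 0.114
```

Contact at about 6 N. The jam slipped the board up in the fingers, so I'll check its height numerically by comparing its far end before (w4) and after (w6).

```bash
python3 - <<'E'
from h import *
import pickle
def ends(pk,f,u=328):
    s=pickle.load(open(pk,"rb")) ;R=np.array(s["tcp_rot"]);P=np.array(s["position"])
    im=cv2.imread(f).astype(float).sum(2)
    col=im[100:140,u-5:u+6].mean(1);g=np.diff(col);v=100.5+np.argmin(g);
    row=im[150,u-25:u+26];gl=np.diff(row)
    out=[]
    for z in np.arange(.024,.046,.002):
        out.append((round(z*1e3),round((R.T@(onz("wrist",(u,v),P[2]+z,s)-P))[0]*1e3,1)))
    print(v,out)
ends("w4.pkl","pics/w4_raw.png");ends("w6.pkl","pics/w6_raw.png")
s=read_state();capture("wrist");snap("wrist","w7");pickle.dump(s,open("w7.pkl","wb"));ends("w7.pkl","pics/w7_raw.png");print(rel())
E
```

```text
116.5 [(24, np.float64(68.5)), (26, np.float64(68.5)), (28, np.float64(68.4)), (30, np.float64(68.4)), (32, np.float64(68.4)), (34, np.float64(68.4)), (36, np.float64(68.4)), (38, np.float64(68.3)), (40, np.float64(68.3)), (42, np.float64(68.3)), (44, np.float64(68.3))]
110.5 [(24, np.float64(71.0)), (26, np.float64(71.0)), (28, np.float64(70.9)), (30, np.float64(70.9)), (32, np.float64(70.8)), (34, np.float64(70.8)), (36, np.float64(70.7)), (38, np.float64(70.6)), (40, np.float64(70.6)), (42, np.float64(70.5)), (44, np.float64(70.5))]
110.5 [(24, np.float64(71.0)), (26, np.float64(71.0)), (28, np.float64(70.9)), (30, np.float64(70.9)), (32, np.float64(70.8)), (34, np.float64(70.8)), (36, np.float64(70.7)), (38, np.float64(70.6)), (40, np.float64(70.6)), (42, np.float64(70.5)), (44, np.float64(70.5))]
(array([ -0.9, -39.6,  82.9]), array([-1.4,  2.6,  4.3]), 0.11206131646101383, 12.95)
```

Width ratio w6/w4 ≈ 1.07 means a slip of about 8 mm, so the board's bottom is at ≈0.015, on the slot floor. I'll release and rise.

play_rows(plan=[[[0,0,0,0,0,0,-0.7],[0,0,0,0,0,0,-0.6],[0,0,0,0,0,0,-0.4],[0,0,0,0,0,0,-0.2],[0,0,0,0,0,0,0],[0,0,0,0,0,0,0],[0,0,0.3,0,0,0,0],[0,0,0.5,0,0,0,0],[0,0,0.5,0,0,0,0],[0,0,0.5,0,0,0,0],[0,0,0.5,0,0,0,0],[0,0,0,0,0,0,0]]])

```text
time_s: 14.15
position: [0.5831, -0.2432, 0.2026]
tcp_rot: [[-0.174, 0.985, 0.008], [0.985, 0.175, -0.005], [-0.007, 0.007, -1.0]]
force: [0.2, -1.3, 0.0]
opening: 0.499
```

```bash
python3 - <<'E'
from h import *
import pickle
print(rel());capture("side");s=read_state();w=snap("wrist","w8",1);pickle.dump(s,open("w8.pkl","wb"));a=snap("scene","s8",1)
r=lambda i,x,y,w,h:cv2.resize(i[y:y+h,x:x+w],(400,500),interpolation=cv2.INTER_CUBIC)
cv2.imwrite("pics/c8.png",np.hstack([r(a,210,215,96,120),r(w,240,0,184,230)]))
print(s["position"])
E
```

```text
(array([  1.1, -41.7, 202.6]), array([ 0.2, -1.3,  0. ]), 0.4990737067274088, 14.15)
[ 0.58188761 -0.24246144  0.20036711]
```

View pics/c8.png

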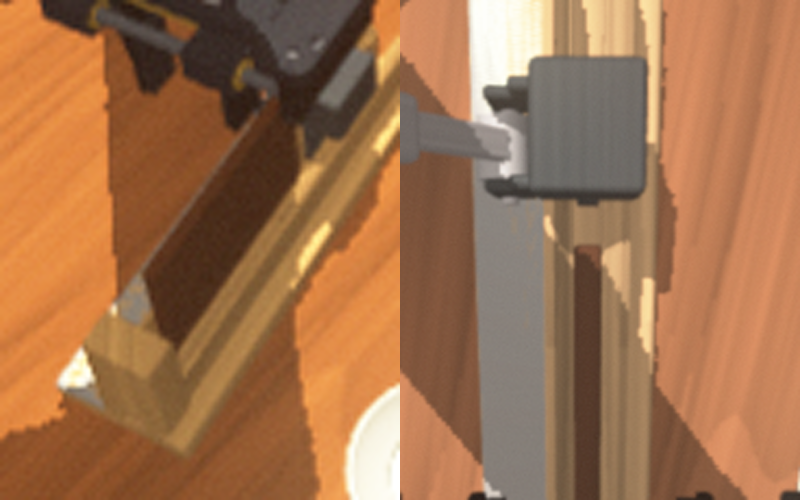

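The board stands upright on the floor of the slot, with its near end well clear of the stop. That was the 12th picture, so the rest is numeric. Now I'll put closed fingers behind the stop's outer face (stand y≈+126).

play_rows(plan=[[[-0.114,0.658,0,0,0,0,-1],[-0.114,0.658,0,0,0,0,-1],[-0.114,0.658,0,0,0,0,-1],[-0.114,0.658,0,0,0,0,-1],[-0.114,0.658,0,0,0,0,-1],[0,0,0,0,0,0,-1],[0,0,-0.3,0,0,0,-1],[0,0,-0.6,0,0,0,-1],[0,0,-0.6,0,0,0,-1],[0,0,-0.6,0,0,0,-1],[0,0,-0.5,0,0,0,-1],[0,0,0,0,0,0,-1]]])

```text
time_s: 15.5
position: [0.5488, -0.0768, 0.0632]
tcp_rot: [[-0.174, 0.985, -0.009], [0.985, 0.174, 0.003], [0.004, -0.008, -1.0]]
force: [-0.8, 0.1, -0.7]
opening: -0.001
```

```bash
python3 -c "
from h import *
capture('side');print(rel())"
```

```text
(array([ -2.9, 127.5,  65.1]), array([ 0.4, -0.2, -0.2]), 0.005382908290076627, 15.55)
```

play_rows(plan=[[[0.06,0.01,0,0,0,0,-1],[0.02,-0.12,0,0,0,0,-1],[0.017,-0.1,0,0,0,0,-1],[0.017,-0.1,0,0,0,0,-1],[0.017,-0.1,0,0,0,0,-1],[0,0,0,0,0,0,-1],[0,0,0,0,0,0,-1]]])

```text
time_s: 16.25
position: [0.5585, -0.0982, 0.0673]
tcp_rot: [[-0.174, 0.985, -0.0], [0.985, 0.174, -0.001], [-0.001, -0.0, -1.0]]
force: [0.2, -0.6, 0.1]
opening: 0.004
```

```bash
python3 -c "
from h import *
print(rel())"
```

```text
(array([  1.5, 105.4,  67.3]), array([ 0.2, -0.6,  0.1]), 0.004235089312778446, 16.25)
```

play_rows(plan=[[[0.017,-0.1,0,0,0,0,-1],[0.017,-0.1,0,0,0,0,-1],[0.017,-0.1,0,0,0,0,-1],[0.017,-0.1,0,0,0,0,-1]]])

```text
time_s: 16.65
position: [0.5614, -0.1175, 0.0672]
tcp_rot: [[-0.174, 0.985, -0.001], [0.985, 0.174, 0.001], [0.001, -0.001, -1.0]]
force: [-1.0, 4.3, 2.0]
opening: 0.002
```

```bash
python3 -c "
from h import *
print(rel())"
```

```text
(array([ 1.2, 85.9, 67.2]), array([-1. ,  4.3,  2. ]), 0.0018099926195559925, 16.65)
```

play_rows(plan=[[[0.014,-0.08,0,0,0,0,-1],[0.014,-0.08,0,0,0,0,-1],[0.005,-0.03,0,0,0,0,-1],[0,0,0,0,0,0,-1]]])

```text
time_s: 17.05
position: [0.5625, -0.1235, 0.0672]
tcp_rot: [[-0.172, 0.985, -0.003], [0.985, 0.172, 0.007], [0.007, -0.002, -1.0]]
force: [-0.3, 13.3, 4.9]
opening: 0.005
```

```bash
python3 -c "
from h import *
print(rel())"
```

```text
(array([ 1.1, 79.7, 67.2]), array([-0.3, 13.3,  4.9]), 0.004963828822764134, 17.05)
```

play_rows(plan=[[[0.007,-0.04,0,0,0,0,-1],[0,0,0,0,0,0,-1],[0,0,0,0,0,0,-1]]])

```text
time_s: 17.35
position: [0.5624, -0.1236, 0.0672]
tcp_rot: [[-0.172, 0.985, -0.004], [0.985, 0.172, 0.009], [0.01, -0.002, -1.0]]
force: [-0.4, 18.7, 6.4]
opening: 0.007
```

```bash
python3 -c "
from h import *
print(rel())"
```

```text
(array([ 1.1, 79.7, 67.2]), array([-0.4, 18.7,  6.4]), 0.006621241057267222, 17.35)
```

Stiff contact: 19 N with no motion. I'll back off, rise, and verify the stop position with the wrist camera.

play_rows(plan=[[[-0.034,0.2,0,0,0,0,-1],[-0.034,0.2,0,0,0,0,-1],[0,0,0.5,0,0,0,-1],[0,0,0.7,0,0,0,-1],[0,0,0.7,0,0,0,-1],[0,0,0.7,0,0,0,-1],[0.14,-0.8,0,0,0,0,-1],[0.14,-0.8,0,0,0,0,-1],[0.14,-0.8,0,0,0,0,-1],[0.03,-0.2,0,0,0,0,-1],[0,0,0,0,0,0,-1],[0,0,0,0,0,0,-1]]])

```text
time_s: 18.55
position: [0.5825, -0.2386, 0.1968]
tcp_rot: [[-0.174, 0.985, -0.001], [0.985, 0.174, 0.001], [0.001, -0.001, -1.0]]
force: [-1.1, 0.8, -0.1]
opening: 0.004
```

```bash
python3 - <<'E'
from h import *
import pickle
capture("side");print(rel());s=read_state();im=snap("wrist","w9",1);pickle.dump(s,open("w9.pkl","wb"));a=snap("scene","s9",1)
hsv=cv2.cvtColor(im,cv2.COLOR_BGR2HSV);g=((hsv[...,1]<60)&(hsv[...,2]>60)&(hsv[...,2]<150)).astype(np.uint8)
n,l,st,c=cv2.connectedComponentsWithStats(g)
for i in range(1,n):
    if st[i,4]>300:print(st[i],c[i].round(1),hsv[l==i].mean(0).round())
print([tuple(x) for x in im[0:240:5,327]])
E
```

```text
(array([  1.4, -36.4, 196.9]), array([-0.3, -0.8, -0.3]), 0.0019881902282075405, 18.6)
[ 210   72  142  150 5697] [293.6 107.1] [ 13.  29. 107.]
[514  84  28  46 359] [521.5 108.4] [  9.  29. 127.]
[  47  216  150   63 4572] [127.  259.5] [11. 25. 86.]
[ 424  226  185   91 5360] [512.5 264.4] [ 16.  22. 102.]
[312 253  31  28 723] [327.3 267.6] [20. 12. 70.]
[ 412  347  143   43 2483] [480.8 360.6] [141.  12.  63.]
[(np.uint8(148), np.uint8(205), np.uint8(241)), (np.uint8(148), np.uint8(206), np.uint8(242)), (np.uint8(150), np.uint8(207), np.uint8(243)), (np.uint8(150), np.uint8(207), np.uint8(243)), (np.uint8(147), np.uint8(204), np.uint8(241)), (np.uint8(144), np.uint8(199), np.uint8(239)), (np.uint8(143), np.uint8(197), np.uint8(239)), (np.uint8(143), np.uint8(198), np.uint8(238)), (np.uint8(150), np.uint8(208), np.uint8(243)), (np.uint8(151), np.uint8(208), np.uint8(243)), (np.uint8(149), np.uint8(208), np.uint8(243)), (np.uint8(150), np.uint8(208), np.uint8(243)), (np.uint8(150), np.uint8(207), np.uint8(242)), (np.uint8(148), np.uint8(207), np.uint8(242)), (np.uint8(140), np.uin
[... 802 characters left out ...]
.uint8(38), np.uint8(55), np.uint8(80)), (np.uint8(39), np.uint8(54), np.uint8(81)), (np.uint8(40), np.uint8(57), np.uint8(83)), (np.uint8(40), np.uint8(55), np.uint8(81)), (np.uint8(38), np.uint8(53), np.uint8(80)), (np.uint8(39), np.uint8(55), np.uint8(81)), (np.uint8(39), np.uint8(53), np.uint8(80)), (np.uint8(40), np.uint8(56), np.uint8(82)), (np.uint8(40), np.uint8(54), np.uint8(79)), (np.uint8(38), np.uint8(53), np.uint8(79)), (np.uint8(35), np.uint8(49), np.uint8(77)), (np.uint8(38), np.uint8(53), np.uint8(79)), (np.uint8(37), np.uint8(51), np.uint8(77)), (np.uint8(37), np.uint8(52), np.uint8(75)), (np.uint8(31), np.uint8(41), np.uint8(54)), (np.uint8(30), np.uint8(39), np.uint8(54))]
```

```bash
python3 - <<'E'
from h import *
import pickle
s=pickle.load(open("w9.pkl","rb"));s8=pickle.load(open("w8.pkl","rb"))
im=cv2.imread("pics/w9_raw.png").astype(int).sum(2);i8=cv2.imread("pics/w8_raw.png").astype(int).sum(2)
for n,i,st,r in(("w8",i8,s8,(18,105)),("w9",im,s,(65,142))):
    c=i[r[0]:r[1],318:326].mean(1).round().astype(int);print(n,list(zip(range(*r),c)))
    for v in ((26,88) if n=="w8" else (76,131)):print(v,rel(onz("wrist",(322,v),.089,st)[:2])[0][:2])
print(rel(onz("wrist",(315,136),.12,s)[:2])[0][:2])
# side view lever/post check in scene: expected board top corner near the post
E
```

```text
w8 [(18, np.int64(420)), (19, np.int64(419)), (20, np.int64(421)), (21, np.int64(421)), (22, np.int64(420)), (23, np.int64(421)), (24, np.int64(410)), (25, np.int64(371)), (26, np.int64(333)), (27, np.int64(327)), (28, np.int64(342)), (29, np.int64(345)), (30, np.int64(344)), (31, np.int64(344)), (32, np.int64(343)), (33, np.int64(341)), (34, np.int64(342)), (35, np.int64(341)), (36, np.int64(340)), (37, np.int64(341)), (38, np.int64(339)), (39, np.int64(337)), (40, np.int64(339)), (41, np.int64(337)), (42, np.int64(336)), (43, np.int64(335)), (44, np.int64(335)), (45, np.int64(335)), (46, np.int64(333)), (47, np.int64(334)), (48, np.int64(333)), (49, np.int64(331)), (50, np.int64(331)), (51, np.int64(329)), (52, np.int64(330)), (53, np.int64(330)), (54, np.int64(328)), (55, np.int64(328)), (56, np.int64(328)), (57, np.int64(325)), (58, np.int64(326)), (59, np.int64(325)), (60, np.int64(325)), (61, np.int64(324)), (62, np.int64(322)), (63, np.int64(323)), (64, np.int64(321)), (65, np.int64(323)), (66, np.int64(323)), (67, np.int64(320)), (68, np.int64(319)), (69, np.int64(321)), (70,
[... 1773 characters left out ...]
12, np.int64(301)), (113, np.int64(300)), (114, np.int64(302)), (115, np.int64(300)), (116, np.int64(298)), (117, np.int64(292)), (118, np.int64(282)), (119, np.int64(277)), (120, np.int64(265)), (121, np.int64(250)), (122, np.int64(239)), (123, np.int64(235)), (124, np.int64(225)), (125, np.int64(215)), (126, np.int64(212)), (127, np.int64(204)), (128, np.int64(200)), (129, np.int64(196)), (130, np.int64(200)), (131, np.int64(199)), (132, np.int64(197)), (133, np.int64(193)), (134, np.int64(183)), (135, np.int64(179)), (136, np.int64(189)), (137, np.int64(184)), (138, np.int64(186)), (139, np.int64(190)), (140, np.int64(193)), (141, np.int64(196))]
76 [-3.7 66.3]
131 [-3.6 21.3]
[-8.4 18.6]
```

Stop measures about 0.0585 (34 mm moved), with the board's end against it and a hard stall at 19 N, so it is snug. Next is the lever. I'll turn the tool 90° and go above the inner side of the raised lever (stand x −56, y 41).

play_rows(plan=[[[-0.127,0.121,0,0,0,0.0455,-1],[-0.127,0.121,0,0,0,0.0455,-1],[-0.127,0.121,0,0,0,0.0455,-1],[-0.127,0.121,0,0,0,0.0455,-1],[-0.127,0.121,0,0,0,0.0455,-1],[-0.127,0.121,0,0,0,0.0455,-1],[-0.127,0.121,0,0,0,0.0455,-1],[-0.127,0.121,0,0,0,0.0455,-1],[-0.127,0.121,0,0,0,0.0455,-1],[-0.127,0.121,0,0,0,0.0455,-1],[-0.127,0.121,0,0,0,0.0455,-1],[0,0,0,0,0,0,-1]]])

```text
time_s: 19.9
position: [0.5121, -0.1706, 0.1974]
tcp_rot: [[-0.984, -0.178, -0.001], [-0.178, 0.984, 0.001], [0.001, 0.001, -1.0]]
force: [0.4, -0.2, 0.1]
opening: 0.007
```

```bash
python3 - <<'E'
from h import *
import pickle
capture("side");print(rel());s=read_state();print(s["tcp_rot"].round(3) if hasattr(s["tcp_rot"],"round") else s["tcp_rot"])
im=snap("wrist","w10",1);pickle.dump(s,open("w10.pkl","wb"))
# where is the lever expected
def W(x,y,z):
    a=np.radians(9.8);return [.5749+x*np.cos(a)-y*np.sin(a),-.2023+x*np.sin(a)+y*np.cos(a),z]
hsv=cv2.cvtColor(im,cv2.COLOR_BGR2HSV);g=((hsv[...,1]<50)&(hsv[...,2]>110)).astype(np.uint8)
n,l,st,c=cv2.connectedComponentsWithStats(g)
print([(list(st[i]),c[i].round()) for i in range(1,n) if st[i,4]>150])
for p in((-82,41-13,109),(-82,41+13,109),(-73,41,94.6)):print(p,proj("wrist",W(*(np.array(p)/1e3)),s).round(1))
E
```

```text
(array([-55.8,  41. , 197.5]), array([-0.1, -0.1, -0.5]), 0.00428430963099986, 19.95)
[[-0.985 -0.175 -0.   ]
 [-0.175  0.985  0.   ]
 [ 0.     0.    -1.   ]]
[([np.int32(138), np.int32(0), np.int32(80), np.int32(55), np.int32(3477)], array([180.,  23.])), ([np.int32(487), np.int32(83), np.int32(71), np.int32(67), np.int32(3683)], array([523., 115.])), ([np.int32(456), np.int32(85), np.int32(38), np.int32(64), np.int32(767)], array([468., 116.])), ([np.int32(166), np.int32(156), np.int32(260), np.int32(55), np.int32(7385)], array([301., 192.]))]
(-82, 28, 109) [313.4 172.2]
(-82, 54, 109) [344.9 172.3]
(-73, 41, 94.6) [329.  179.6]
```

```bash
python3 - <<'E'
import cv2,numpy as np
im=cv2.imread("pics/w10_raw.png").astype(int)
for v in(150,158,164,170,176,182):print(v,im[v,296:364:2].sum(1))
E
```

```text
150 [271 271 272 275 274 273 274 280 281 277 277 274 280 276 281 283 277 286
 278 279 280 275 274 271 275 274 270 274 278 273 273 275 280 276]
158 [293 298 298 297 284 287 288 286 282 285 310 412 450 467 466 458 467 458
 460 461 458 455 457 451 417 292 258 270 260 265 264 267 269 265]
164 [281 287 286 287 288 284 288 284 284 285 325 422 448 440 450 442 443 445
 444 444 442 439 437 443 421 339 271 280 273 272 276 271 278 268]
170 [258 262 262 264 266 266 263 267 274 268 294 327 330 333 329 331 334 336
 327 328 330 323 333 333 320 295 283 291 283 289 287 284 287 289]
176 [294 294 298 291 289 283 288 282 278 272 288 327 324 331 324 322 329 328
 323 326 325 324 330 326 304 290 291 291 296 296 289 295 302 336]
182 [392 400 391 394 396 400 393 391 394 395 392 377 334 328 319 324 321 323
 319 313 318 321 330 345 392 400 401 396 404 401 403 391 472 625]
```

The lever grip is at columns 317–346, about 2 mm from the predicted place, so geometry is confirmed. I'll descend behind it.

play_rows(plan=[[[-0.005,0.03,-0.4,0,0,0,-1],[0,0,-0.6,0,0,0,-1],[0,0,-0.5,0,0,0,-1],[0,0,-0.29,0,0,0,-1],[0,0,0,0,0,0,-1],[0,0,0,0,0,0,-1]]])

```text
time_s: 20.6
position: [0.5135, -0.1714, 0.1079]
tcp_rot: [[-0.985, -0.175, 0.0], [-0.175, 0.985, -0.0], [-0.0, -0.0, -1.0]]
force: [-0.0, -0.2, 0.3]
opening: 0.006
```

```bash
python3 -c "
from h import *
print(rel())"
```

```text
(array([-55.2,  40.9, 107.9]), array([-0. , -0.2,  0.3]), 0.006334672983088963, 20.6)
```

play_rows(plan=[[[-0.1,-0.017,-0.2,0,0,0,-1],[-0.138,-0.024,-0.08,0,0,0,-1],[-0.138,-0.024,-0.08,0,0,0,-1],[-0.118,-0.02,-0.1,0,0,0,-1],[-0.118,-0.02,-0.1,0,0,0,-1],[-0.1,-0.017,-0.12,0,0,0,-1],[-0.1,-0.017,-0.12,0,0,0,-1],[0,0,0,0,0,0,-1]]])

```text
time_s: 21.4
position: [0.4719, -0.1783, 0.0672]
tcp_rot: [[-0.984, -0.176, -0.001], [-0.176, 0.984, 0.0], [0.001, 0.0, -1.0]]
force: [0.3, -0.5, 0.7]
opening: 0.004
```

```bash
python3 -c "
from h import *
print(rel())"
```

```text
(array([-97.4,  41.2,  67.2]), array([ 0.3, -0.5,  0.7]), 0.00380700854864122, 21.4)
```

play_rows(plan=[[[-0.07,-0.012,-0.13,0,0,0,-1],[-0.07,-0.012,-0.13,0,0,0,-1],[-0.033,-0.006,-0.1,0,0,0,-1],[-0.033,-0.006,-0.1,0,0,0,-1],[0,0,0,0,0,0,-1],[0,0,0,0,0,0,-1]]])

```text
time_s: 22.0
position: [0.4606, -0.1793, 0.0441]
tcp_rot: [[-0.984, -0.176, -0.003], [-0.176, 0.984, 0.002], [0.003, 0.002, -1.0]]
force: [0.8, -1.7, 0.5]
opening: 0.002
```

```bash
python3 -c "
from h import *
print(rel())"
```

```text
(array([-108.7,   42.1,   44.1]), array([ 0.8, -1.7,  0.5]), 0.002090144287454811, 22.0)
```

play_rows(plan=[[[0,0,-0.05,0,0,0,-1],[0,0,-0.05,0,0,0,-1],[0,0,-0.04,0,0,0,-1],[0,0,0,0,0,0,-1]]])

```text
time_s: 22.4
position: [0.4602, -0.1795, 0.0402]
tcp_rot: [[-0.984, -0.177, -0.003], [-0.177, 0.984, 0.001], [0.003, 0.001, -1.0]]
force: [-6.9, 0.5, 28.2]
opening: 0.003
```

```bash
python3 -c "
from h import *
print(rel())"
```

```text
(array([-109.2,   42. ,   40.2]), array([-6.9,  0.5, 28.2]), 0.0033971915073958327, 22.4)
```

Solid at z = 40.2 mm, where the fully-down grip surface (40.5) should be, with 28 N. I'll retreat and do a final check from the earlier viewing pose.

play_rows(plan=[[[0,0,0.2,0,0,0,-1],[0,0,0.6,0,0,0,-1],[0,0,0.8,0,0,0,-1],[0,0,0.8,0,0,0,-1],[0,0,0.8,0,0,0,-1],[0,0,0,0,0,0,-1]]])

```text
time_s: 23.0
position: [0.4647, -0.1815, 0.2024]
tcp_rot: [[-0.984, -0.176, 0.009], [-0.176, 0.984, -0.006], [-0.007, -0.007, -1.0]]
force: [0.3, -1.5, 0.6]
opening: 0.008
```

play_rows(plan=[[[0.22,-0.108,0,0,0,-0.0455,-1],[0.22,-0.108,0,0,0,-0.0455,-1],[0.22,-0.108,0,0,0,-0.0455,-1],[0.22,-0.108,0,0,0,-0.0455,-1],[0.22,-0.108,0,0,0,-0.0455,-1],[0.22,-0.108,0,0,0,-0.0455,-1],[0.22,-0.108,0,0,0,-0.0455,-1],[0.22,-0.108,0,0,0,-0.0455,-1],[0.22,-0.108,0,0,0,-0.0455,-1],[0.22,-0.108,0,0,0,-0.0455,-1],[0.22,-0.108,0,0,0,-0.0455,-1],[0,0,0,0,0,0,-1]]])

```text
time_s: 24.2
position: [0.5834, -0.2396, 0.1959]
tcp_rot: [[-0.174, 0.985, -0.001], [0.985, 0.175, 0.001], [0.001, -0.001, -1.0]]
force: [0.8, 0.2, -0.2]
opening: 0.009
```

```bash
python3 - <<'E'
from h import *
capture("side");capture("side");print(rel());s=read_state();im=snap("wrist","w11",1)
i=im.astype(int).sum(2);print("stop col u318-326:",[(v,int(i[v,318:326].mean())) for v in list(range(66,90,2))+list(range(110,150,2))])
hsv=cv2.cvtColor(im,cv2.COLOR_BGR2HSV);g=((hsv[...,1]<60)&(hsv[...,2]>60)).astype(np.uint8)
n,l,st,c=cv2.connectedComponentsWithStats(g)
print([(list(map(int,st[k])),c[k].round()) for k in range(1,n) if st[k,4]>300])
def W(x,y,z):
    a=np.radians(9.8);return [.5749+x*np.cos(a)-y*np.sin(a),-.2023+x*np.sin(a)+y*np.cos(a),z]
for p in((-126,29,40),(-126,55,40),(-92,42,40),(0,65,89)):print(p,proj("wrist",W(*(np.array(p)/1e3)),s).round(1))
for v in(88,100,108,116,124):print(v,i[v,160:300:4])
E
```

```text
(array([  0.7, -37. , 196.2]), array([-0.2, -1.1, -0.3]), 0.003606342112072451, 24.3)
stop col u318-326: [(66, 410), (68, 405), (70, 397), (72, 401), (74, 327), (76, 301), (78, 316), (80, 315), (82, 314), (84, 311), (86, 312), (88, 311), (110, 298), (112, 297), (114, 290), (116, 281), (118, 252), (120, 231), (122, 221), (124, 201), (126, 197), (128, 197), (130, 195), (132, 192), (134, 176), (136, 195), (138, 203), (140, 206), (142, 206), (144, 206), (146, 205), (148, 203)]
[([202, 0, 151, 227, 11221], array([293., 108.])), ([599, 0, 41, 91, 1976], array([615.,  51.])), ([515, 61, 73, 70, 3990], array([552.,  96.])), ([481, 67, 37, 66, 883], array([493., 102.])), ([425, 183, 184, 134, 10000], array([498., 243.])), ([47, 211, 150, 68, 6148], array([127., 253.])), ([587, 214, 53, 29, 626], array([615., 227.])), ([312, 254, 31, 27, 722], array([327., 268.])), ([415, 347, 139, 31, 2048], array([483., 359.]))]
(-126, 29, 40) [203.7 121. ]
(-126, 55, 40) [201.7  94.4]
(-92, 42, 40) [236.  107.6]
(0, 65, 89) [327.8  76.9]
88 [415 425 297 267 267 252 259 254 252 272 266 256 259 259 273 262 267 265
 257 248 256 248 250 248 243 251 264 264 257 383 244 182 187 177 173]
100 [416 406 377 432 425 268 254 247 255 264 257 411 410 413 410 413 419 414
 349 324 328 316 315 305 309 315 313 317 309 374 372 415 435 428 376]
108 [412 398 409 426 425 428 341 254 267 257 247 415 415 420 412 414 418 416
 367 420 412 415 416 420 418 420 419 413 418 418 421 376 434 425 383]
116 [409 382 418 424 421 430 412 399 295 267 254 400 419 413 414 412 411 404
 376 278 254 255 254 249 253 265 262 253 238 373 372 421 439 422 383]
124 [401 377 420 424 421 429 411 394 433 404 272 245 266 272 277 269 263 268
 261 259 262 259 267 247 267 266 266 251 239 378 326 228 235 254 224]
```

The lever's end is at column ~203 (predicted 203 for fully down). The stop's outer edge is at row ~75, unchanged, and the arm is clear.

```bash
python3 -c "
from rig import *
print(hand_in())"
```

```text
the job is handed in; nothing more can be done
None
```

The larger board is in the stand's slot, held between the stop and the post, and the cam lever is down. I handed the job in at about 24 s; no verdict was reported.

**What I did:** I lifted the board from the rack's +x slot and lowered it until it touched the slot floor with a contact change of about 6 N. I let go, pushed the stop until it stalled hard at 19 N, pressed the lever down to its end, and moved the arm clear.

**Last checks:**
- **Lever:** it pressed solid at z = 40.2 mm, where fully down should be 40.5 mm. In the final wrist image its end was at column 203, as predicted.
- **Stop:** it measured about 0.0585 (the limit is 0.055) from the shift of its outer edge. Its front was against the board's end, and its position had not changed after locking.
- **Other goods:** I did not measure the small board, jars, diffuser, dish or tin again at the end. Nothing I commanded went near them.

**What went wrong or disagreed:**
- **Jam:** the first lowering caught on the slot's +x lip at about 43 N. The board slipped about 8 mm up in the fingers, so I backed off, re-centred by about 2 mm and lowered it again freely.
- **Camera offset:** the scene and side cameras disagreed by about 1 cm, so I relied on the wrist camera.
- **Post contact:** I inferred that the board touches the post from the hard stall and the stop position; I did not see it directly.

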